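Draw the mandrel rod out of the clamped tube and put it in its stand

ROBOT

A 6-joint arm with a two-finger parallel gripper is mounted at the origin on a cart in front of the work surface, level with it; the furniture and walls round the work are solid. World frame = base frame: x ahead of the robot, y to its left, z up, the work surface at z = 0. Lengths are in m, angles in degrees, forces in N, time in s.
With the tool pointing down it reaches from about 0.35 to 0.875 m from the base axis. Payload 4.2 kg.
Tool frame: the origin (TCP) lies on the centre line of the jaws, within the pads' length; the fingertips stand 19 mm ahead of it and the grasp point (between the pads) is the TCP; z points along the fingers, y is the line along which they close (so a half turn about z gives the same grasp; the last joint's range is limited). The gripper opens to 87 mm and grips with 3 to 60 N. Pads are 19 mm wide; open, the fingers measure 117 mm over their backs; the gripper's body (75 mm by 190 mm) begins 51 mm behind the grasp point.
Start: joints at [80.019, 22.042, 0.453, 0, -68.411, -14.817], TCP at [0.262, 0.567, 0.208] pointing down, gripper open.
Joint ranges: [-179.83, 179.83], [-69.29, 118.12], [-61.27, 80.66], [-181.25, 117.63], [-171.15, -9.14], [-177.46, 177.46]. Speed limits (degrees/s): [159.86, 159.86, 180, 180, 180, 180].

INTERFACE

Orientations are given as a 3x3 rotation matrix whose columns are the frame's x, y, z axes.
In Python, from station import sense, capture, finish_job, search_frame, masks_of gives the robot as it stands.
- The arm moves only by the tool drive_tool, never from a script. Its argument "rows" is a list of rows, each a list of 7 numbers: the opening in per cent of the stroke, from 0 (shut) to 100 (fully open), then the shift along the world's x, y, z in mm, then the turn, a rotation vector about the world's x, y, z in rad. In form: [[fingers, dx, dy, dz, wx, wy, wz], ...]. A call has 1 to 5 rows; each row shifts and turns the commanded pose from where the row before left it; what a row does not reach is not made up. A row lasts 1/12 s, in which the tool goes at most 41.7 mm and 7.16 degrees, less where a joint would pass 70% of its speed; a pose out of reach is approached as far as the arm can. A call is refused whole if a number of a shift passes 41.7 or a number of a turn 0.125, either way. A call with a gripper value outside its range is refused whole. The fingers move at their own pace and stop on an object; the grip force is fixed at half the most. Time passes only in rows, so rows that do not move let the fingers close. It gives the time, the measured TCP pose, the force, the opening and the grip force at its end, in the units of the state.
- sense(): the state, without advancing time (a new reading comes with each control period).
- capture(name): name is "scene" or "top" or "wrist"; returns a dict with "frame" (480x640x3 uint8, red, green, blue), "z_map" (480x640 float32, m along the optical axis (not along the pixel's ray), 0 where there is no reading), "fx", "fy", "cx", "cy" (pixels), "R" (3x3) and "t" (3): a world point X has camera coordinates R X + t; the wrist camera has in their place "T_tool_cam" (4x4, takes a point from camera to tool coordinates, whose origin is the TCP and whose axes are the flange's). Camera axes: x right, y down, z forward; pixel columns grow to the right and rows downward; lengths in m; the calibration is good to about 2 mm. A picture is of the moment at which its call begins: read the wrist's pose just before it.
- finish_job(): hands the job in; it is judged then, once.
Trained networks look in a picture, given as the dict that the camera call returned (one of the last four; its "shot" number tells which), for a name from the list of things; names that differ only in an ending like _2 or _b are one class to them, and where a whole thing is asked for, a point or a joint stands for the part that bears it (a point fixed in the world has none). Each returns a list of dicts, best first, with "p" (0 to 1); they miss things now and then, are a little off and sometimes report something else, mostly with a low value. They report only what shows in the picture. A call takes as long as a camera call. They do not tell look-alikes from the thing itself.
- search_frame(label, picture): "xy" ([column, row] in pixels, amid what is visible of it).
- masks_of(label, picture): "region" (480x640 bool, what is visible of it) and "xy" ([column, row] in pixels, amid what is visible of it).
The state is a dict: "time_s": time; "joints": joint angles; "joint_velocities": joint speeds; "effort": joint torques, N m; "tcp_pos": TCP position; "ee_rot": TCP orientation; "wrist_force": force on the tool from outside, world axes, zero at the start; "moment": the same for the moment, N m; "gripper_width": opening from 0.0 (shut) to 1.0 (fully open); "gripper_force": force on a finger pad.
Only numpy, scipy, OpenCV 4.12 (cv2) and the standard library are available. Lean on these libraries where they do the work, as an engineer would, in place of code of your own. Each camera call takes 0.05 s, during which the arm holds its last target. There are 200 camera calls.

TASK

Draw the long steel rod straight out of the tube clamped in the jig, hand over hand: pull, let go, take a new grip near the tube and pull again, letting it run through the slot of the forked plate until it is clear of the tube. Then lift it out and lay it in both V rests of the low stand, roughly centred so that it sticks out about equally at both ends, and let go. Do not let the rod drop or touch the table, and leave the other things where they are.

Things in the scene. Friction and masses are not known exactly. Their poses are not given: they have to be found in the camera images.
- rod_mid (a point): Centre of the loose plain steel rod, 16 mm in diameter and 280 mm long, about 0.26 kg; the rod lies along this point's y axis. At the start most of it is inside the jig's tube and 50 to 75 mm stand out of the mouth towards the jig's -y; it slides freely.
- rod_lead (a point): Centre of the rod's leading end face (the end that stands out of the tube at the start), 140 mm from rod_mid along the rod's -y.
- rod_tail (a point): Centre of the rod's other end face (inside the tube at the start), 140 mm from rod_mid along the rod's +y.
- pull_jig: Fixed jig: 50 x 400 x 10 mm steel base plate with a level steel tube in two aluminium clamps (92 mm high, the nearer begins 43 mm behind the tube's mouth) and a forked plate in front of the mouth. Origin on the table right under the mouth, z up; the tube runs from y = 0 to y = +215 mm of the jig; the rod is drawn along the jig's -y.
- tube_mouth (a point): Centre of the tube's open end, on the bore axis, 68 mm above the table; axes as the jig's. Tube 31 mm outside, 22 mm bore; the rod lies on the bottom of the bore, its axis about 3 mm below the bore axis. From the mouth to the forked plate 150 mm are free: the room a hand on the rod has for each pull.
- fork_slot (a point): Middle of the slot floor of the forked plate, 47 mm above the table, 156 mm from the mouth along the jig's -y. The plate is 12 mm thick, 60 mm wide, 87 mm high; its slot is 28 mm wide and open at the top. The rod, not the fingers, passes through the slot; let go, the rod rests in tube and slot, up to 0.07 rad nose-down.
- rod_stand: Fixed low stand for the rod: base 60 x 200 x 10 mm, two steel 90 degree V rests, 12 mm thick and 51 mm wide over all, at y = -80 and +80 mm of its frame, bottom of the V at x = 0, z = 46 mm, upper edges at z = 69 mm, open between them. Origin on the table under its middle, z up, y along the rod's place. A rod lying in both rests has its axis at x = 0, z = 57 mm.
- welding_magnet: Bystander: loose flat arrow-shaped welding magnet, 50 x 100 x 16 mm, origin at the centre of its underside.
- dropout_plate: Bystander: loose milled bright metal plate, 44 x 80 x 8 mm, origin at the centre of its underside.
- work_lamp: Bystander: loose small black box-shaped work lamp, 32 x 66 x 42 mm, origin at the centre of its underside.
- discs: Bystander: loose flat stack of dark cutting discs, 118 mm across, 12 mm high, origin at the centre of its underside.
Mind the look-alikes: they are no part of the job. What is shaped like the rod_stand but red is not meant.

How it is judged:
By the outcome, as a careful person would: the job done as asked, in the order asked, and still so for the second after the job is handed in, with the robot touching nothing.
It also fails if it takes over 48 s, if anything falls off the work surface, if the arm or the gripper's body presses on something with over 40 N, if the wrist force passes 120 N, or if a joint passes its speed limit or range.

## Working session

There is one attempt and no reset: what is moved stays moved. The work goes in short steps, Python scripts to look and compute and a tool call to move; the robot and the scene stay as the last step left them, time stands still between calls to the robot, and variables do not carry over. Pictures are saved under pics/ and viewed, at most 10 in all, crops included, and the job is handed in when it is done.

Besides the shell and the picture viewer there is one more tool, called after "Request:" in YAML: its name, and indented under it one key for each argument. drive_tool: Moves the arm, as the interface text tells. Its arguments: {"type":"object","properties":{"rows":{"type":"array"}},"required":["rows"]}

```bash
mkdir -p pics
cat > h.py <<'E'
import numpy as np, cv2
from station import *
def pts(c,m):
    v,u=np.nonzero(m&(c["z_map"]>0)); z=c["z_map"][v,u]
    P=np.c_[(u-c["cx"])/c["fx"]*z,(v-c["cy"])/c["fy"]*z,z]
    return (P-np.array(c["t"]))@np.array(c["R"])
E
python3 - <<'E'
from h import *
s=sense();print(s["time_s"],s["tcp_pos"],s["ee_rot"],s["gripper_width"])
ims=[]
for n in("top","scene"):
    c=capture(n);cv2.imwrite(f"pics/{n}0.png",c["frame"][:,:,::-1]);np.savez(f"{n}0.npz",**c)
    for l in("pull_jig","rod_mid","rod_stand","welding_magnet","dropout_plate","work_lamp","discs"):
        for d in masks_of(l,c)[:3]:
            if d["p"]<.2: continue
            P=pts(c,d["region"])
            if len(P)<5: continue
            print(n,l,round(d["p"],2),np.round(d["xy"]),len(P),np.round(np.median(P,0),3),np.round(np.percentile(P,2,0),3),np.round(np.percentile(P,98,0),3),c["frame"][d["region"]].mean(0).round())
E
```

```text
0.0 [0.26186861 0.56680213 0.20685864] [[ 9.07702051e-01 -4.19614445e-01 -8.38718526e-04]
 [-4.19615275e-01 -9.07699810e-01 -2.01887913e-03]
 [ 8.58461985e-05  2.18447983e-03 -9.99997610e-01]] 1.0044422112378402
top pull_jig 0.78 [250. 314.] 3935 [0.441 0.201 0.016] [0.406 0.001 0.005] [0.486 0.373 0.094] [138. 130. 120.]
top rod_mid 0.47 [282. 307.] 229 [0.452 0.137 0.071] [0.443 0.105 0.064] [0.462 0.168 0.076] [168. 160. 148.]
top rod_stand 0.79 [460. 235.] 2367 [ 0.583 -0.294  0.009] [ 0.554 -0.379 -0.   ] [ 0.616 -0.194  0.065] [114. 108. 103.]
top rod_stand 0.71 [450. 150.] 2049 [ 0.793 -0.297  0.01 ] [ 0.751 -0.392  0.001] [ 0.835 -0.21   0.065] [206.  58.  47.]
top welding_magnet 0.57 [418. 283.] 757 [ 0.475 -0.175  0.013] [ 0.451 -0.215 -0.001] [ 0.504 -0.128  0.019] [187. 143. 127.]
top dropout_plate 0.72 [252. 313.] 4059 [0.441 0.204 0.014] [ 0.406 -0.     0.004] [0.487 0.377 0.094] [138. 130. 120.]
top dropout_plate 0.68 [316. 209.] 427 [0.667 0.038 0.007] [ 0.633  0.016 -0.   ] [0.701 0.058 0.013] [225. 221. 208.]
top work_lamp 0.62 [312. 243.] 407 [0.582 0.052 0.039] [0
[... 774 characters left out ...]
tand 0.62 [389. 316.] 1596 [ 0.579 -0.298  0.011] [ 0.55  -0.391  0.001] [ 0.615 -0.198  0.066] [98. 94. 89.]
scene welding_magnet 0.64 [328. 306.] 418 [ 0.469 -0.183  0.014] [ 0.449 -0.223  0.002] [ 0.501 -0.132  0.02 ] [180. 125. 113.]
scene dropout_plate 0.69 [335. 248.] 191 [0.669 0.031 0.008] [0.629 0.008 0.001] [0.702 0.052 0.013] [228. 223. 209.]
scene work_lamp 0.73 [312. 246.] 268 [0.574 0.037 0.031] [0.567 0.014 0.003] [0.592 0.077 0.046] [118. 117. 114.]
scene work_lamp 0.56 [252. 241.] 110 [0.447 0.137 0.07 ] [0.439 0.099 0.002] [0.491 0.23  0.077] [152. 146. 133.]
scene discs 0.56 [294. 320.] 1143 [ 0.378 -0.163  0.008] [ 0.327 -0.214 -0.   ] [ 0.434 -0.106  0.013] [82. 75. 62.]
```

View pics/top0.png

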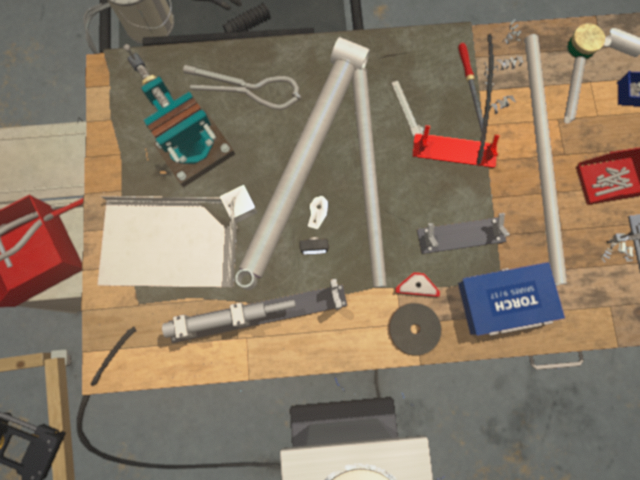

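View pics/scene0.png

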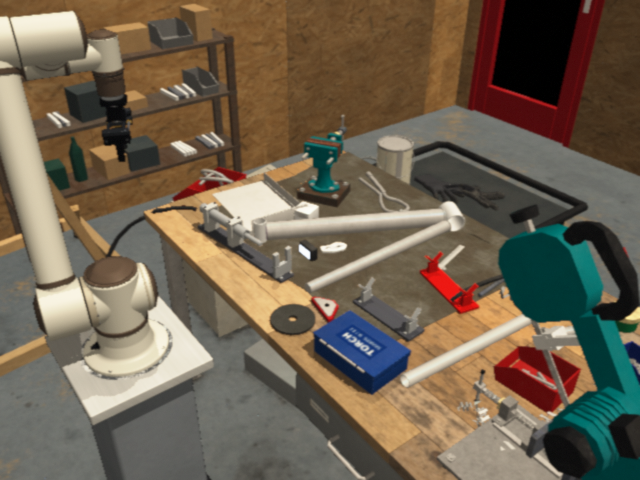

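The top view shows the jig from (165,330) to the fork at (340,293), with the rod at (282,307). The grey stand is at (460,235), the red look-alike at (455,150), the blue torch box at (512,300) and frame tubes from (245,278) up to (350,55). Next I'll fit the axes.

Run:
```python
from h import *
W=[]
for n in("top","scene"):
    c=dict(np.load(f"{n}0.npz"));P=pts(c,np.ones((480,640),bool));W.append(P)
    J=P[(P[:,0]>.38)&(P[:,0]<.53)&(P[:,1]>-.03)&(P[:,1]<.42)]
    print(n)
    # profile along y: highest points per 1cm
    for y in np.arange(-.02,.40,.015):
        q=J[abs(J[:,1]-y)<.0075]
        if len(q)<5: continue
        h=q[q[:,2]>.035]; b=q[(q[:,2]>.006)&(q[:,2]<.014)]
        if len(h): print(round(y,3),"zmax",np.percentile(h[:,2],95).round(3),"x hi",h[:,0].min().round(3),np.median(h[:,0]).round(3),h[:,0].max().round(3),len(h),"base x",(b[:,0].min().round(3),b[:,0].max().round(3)) if len(b) else None)
    S=P[(P[:,0]>.53)&(P[:,0]<.64)&(P[:,1]>-.41)&(P[:,1]<-.17)]
    h=S[(S[:,2]>.03)&(S[:,2]<.09)]
    for g in(h[h[:,1]<-.29],h[h[:,1]>=-.29]): print("rest",len(g),g.min(0).round(3),g.max(0).round(3),g.mean(0).round(3))
    b=S[(S[:,2]>.006)&(S[:,2]<.014)]
    r=cv2.minAreaRect((b[:,:2]*1000).astype(np.float32)); print("base",r)
P=W[0]
g=np.zeros((22,24))
print("max height mm, rows x .30.., cols y .45 -> -.5 (5cm)")
for i,x in enumerate(np.arange(.3,.9,.05)):
    print(round(x,2),[int(1000*max([0,*P[(P[:,0]>=x)&(P[:,0]<x+.05)&(P[:,1]<=y)&(P[:,1]>y-.05)][:,2]])) for y in np.arange(.45,-.5,-.05)])
```

```text
top
0.01 zmax 0.089 x hi 0.438 0.462 0.497 134 base x (np.float64(0.46), np.float64(0.493))
0.025 zmax 0.089 x hi 0.45 0.482 0.497 51 base x (np.float64(0.442), np.float64(0.492))
0.1 zmax 0.074 x hi 0.449 0.455 0.462 14 base x (np.float64(0.433), np.float64(0.483))
0.115 zmax 0.073 x hi 0.447 0.455 0.465 53 base x (np.float64(0.43), np.float64(0.523))
0.13 zmax 0.074 x hi 0.445 0.453 0.461 54 base x (np.float64(0.429), np.float64(0.525))
0.145 zmax 0.075 x hi 0.444 0.451 0.46 51 base x (np.float64(0.426), np.float64(0.52))
0.16 zmax 0.074 x hi 0.435 0.449 0.458 57 base x (np.float64(0.399), np.float64(0.476))
0.175 zmax 0.084 x hi 0.432 0.448 0.529 126 base x (np.float64(0.422), np.float64(0.512))
0.19 zmax 0.084 x hi 0.431 0.453 0.53 157 base x (np.float64(0.421), np.float64(0.529))
0.205 zmax 0.09 x hi 0.421 0.443 0.504 155 base x (np.float64(0.42), np.float64(0.504))
0.22 zmax 0.096 x hi 0.42 0.447 0.53 218 base x (np.float64(0.417), np.float64(0.53))
0.235 zmax 0.094 x hi 0.419 0.443 0.53 137 base x (np.float64(0.416), np.float64(0.528))
0.25 zmax 0.084 x hi 0.423 0.439 0.528 11
[... 3728 characters left out ...]
 64, 62, 64, 63, 61]
0.5 [6, 6, 9, 7, 75, 74, 8, 8, 6, 6, 35, 26, 16, 7, 9, 7, 5, 6, 36]
0.55 [6, 8, 8, 8, 60, 64, 56, 48, 46, 5, 36, 28, 14, 69, 15, 14, 69, 4, 35]
0.6 [8, 7, 8, 7, 59, 63, 63, 33, 34, 7, 37, 30, 13, 69, 13, 15, 69, 5, 35]
0.65 [8, 10, 6, 9, 60, 58, 62, 59, 14, 6, 40, 31, 8, 7, 6, 6, 6, 4, 33]
0.7 [39, 37, 38, 54, 58, 54, 63, 63, 13, 7, 39, 31, 8, 7, 7, 6, 14, 5, 33]
0.75 [8, 200, 202, 36, 8, 10, 56, 64, 58, 8, 39, 35, 7, 68, 14, 16, 71, 9, 30]
0.8 [31, 205, 206, 204, 201, 9, 7, 61, 63, 8, 41, 39, 6, 70, 14, 15, 67, 5, 23]
0.85 [37, 203, 205, 205, 33, 8, 6, 54, 64, 60, 42, 38, 7, 12, 8, 8, 56, 29, 6]
0.9 [7, 196, 193, 36, 7, 8, 14, 17, 64, 63, 44, 39, 9, 9, 7, 7, 57, 54, 25]
```

Request:
drive_tool:
  rows:
    - [100,15,-33,0,0,0,-0.08]
    - [100,15,-33,0,0,0,-0.08]
    - [100,15,-33,0,0,0,-0.08]
    - [100,15,-33,0,0,0,-0.08]
    - [100,15,-33,0,0,0,-0.08]

```text
time_s: 1.22
tcp_pos: [0.3374, 0.4008, 0.2081]
ee_rot: [[0.67, -0.742, 0.0], [-0.742, -0.67, 0.0], [-0.0, -0.0, -1.0]]
wrist_force: [0.5, 0.3, 1.0]
gripper_width: 0.999
gripper_force: 0.0
```

Request:
drive_tool:
  rows:
    - [50,15,-33,0,0,0,-0.08]
    - [50,15,-33,0,0,0,-0.08]
    - [50,15,-33,0,0,0,-0.08]
    - [50,15,-33,0,0,0,-0.08]
    - [50,15,-33,0,0,0,-0.08]

```text
time_s: 1.63
tcp_pos: [0.4125, 0.2357, 0.2084]
ee_rot: [[0.328, -0.945, 0.001], [-0.945, -0.328, 0.001], [-0.0, -0.001, -1.0]]
wrist_force: [0.8, 1.1, 0.1]
gripper_width: 0.704
gripper_force: 0.0
```

Request:
drive_tool:
  rows:
    - [50,15,-33,0,0,0,-0.08]
    - [50,15,-33,0,0,0,-0.08]
    - [50,8,-21,0,0,0,-0.054]
    - [50,0,0,0,0,0,0]

```text
time_s: 1.97
tcp_pos: [0.4508, 0.1472, 0.2081]
ee_rot: [[0.117, -0.993, -0.0], [-0.993, -0.117, -0.0], [0.0, 0.0, -1.0]]
wrist_force: [-0.1, 0.2, -0.2]
gripper_width: 0.514
gripper_force: 0.0
```

```bash
cat > w.py <<'E'
from h import *
def wpts(name=None):
    s=sense();c=capture("wrist")
    R=np.array(s["ee_rot"]);T=np.array(c["T_tool_cam"])
    c["Rw"]=R@T[:3,:3];c["tw"]=R@T[:3,3]+np.array(s["tcp_pos"])
    if name: cv2.imwrite(f"pics/{name}.png",c["frame"][:,:,::-1])
    v,u=np.nonzero(c["z_map"]>0);z=c["z_map"][v,u]
    P=np.c_[(u-c["cx"])/c["fx"]*z,(v-c["cy"])/c["fy"]*z,z]@c["Rw"].T+c["tw"]
    return s,c,P,u,v
E
python3 - <<'E'
from w import *
s,c,P,u,v=wpts("w1")
print(s["time_s"],s["tcp_pos"],np.round(s["ee_rot"],3).tolist(),np.round(s["joints"],1),c["T_tool_cam"][:3,3],s["gripper_width"])
for y in np.arange(-.02,.26,.01):
    q=P[(abs(P[:,1]-y)<.003)&(P[:,0]>.40)&(P[:,0]<.51)]
    h=q[(q[:,2]>.05)&(q[:,2]<.12)];b=q[(q[:,2]>.005)&(q[:,2]<.014)]
    print(round(y,3),len(q),*( [np.percentile(h[:,0],[1,99]).round(4),h[:,0].mean().round(4),np.percentile(h[:,2],97).round(4)] if len(h)>5 else ["-"]), np.percentile(b[:,0],[1,99]).round(4) if len(b)>5 else "")
E
```

```text
1.9667 [0.4508155  0.14715974 0.20810627] [[0.117, -0.993, -0.0], [-0.993, -0.117, -0.0], [0.0, 0.0, -1.0]] [ 37.8   7.2 -19.9   0.  -63.  -31.1] [ 8.07372340e-02 -4.14751725e-06 -1.76025357e-01] 0.5136212008555988
-0.02 850 - 
-0.01 589 - [0.4511 0.491 ]
0.0 350 [0.4387 0.445 ] 0.4412 0.0868 [0.4528 0.4839]
0.01 954 [0.4367 0.4959] 0.4627 0.0881 
0.02 1252 [0.4796 0.4954] 0.4873 0.0879 [0.4403 0.4905]
0.03 772 - [0.439  0.4882]
0.04 749 - [0.4385 0.4873]
0.05 724 - [0.4371 0.4862]
0.06 708 - [0.4357 0.4845]
0.07 696 - [0.4344 0.4833]
0.08 686 - [0.4329 0.4824]
0.09 661 - [0.4315 0.4813]
0.1 1335 [0.4475 0.4611] 0.454 0.0724 [0.4311 0.4795]
0.11 6853 [0.4463 0.4613] 0.4538 0.0732 [0.4297 0.4784]
0.12 28923 [0.445  0.4602] 0.4527 0.0732 [0.4283 0.4775]
0.13 6765 [0.4438 0.4591] 0.4514 0.0729 [0.4269 0.4764]
0.14 2708 [0.4426 0.4579] 0.4501 0.0728 [0.4255 0.4754]
0.15 1425 [0.4412 0.4568] 0.449 0.0731 [0.424  0.4733]
0.16 725 [0.44   0.4557] 0.448 0.0727 [0.4226 0.4723]
0.17 763 [0.4319 0.4615] 0.448 0.0833 [0.4222 0.4714]
0.18 643 [0.4304 0.4605] 0.4454 0.0834 [0.421  0.4705]
0.19 770 [0.4292 0.5089] 0.4625 0.0832 [0.4195 0.5095]
0.2 595 [0.4278 0.501 ] 0.4526 0.0831 [0.4181 0.5006]
0.21 957 [0.4199 0.4631] 0.4429 0.0921 [0.4167 0.4664]
0.22 596 [0.4195 0.5095] 0.444 0.097 [0.4154 0.4654]
0.23 458 [0.4189 0.4606] 0.4421 0.0924 
0.24 341 [0.4233 0.4489] 0.4358 0.0834 
0.25 170 [0.4211 0.4524] 0.4443 0.0777 
0.26 138 -
```

View pics/w1.png

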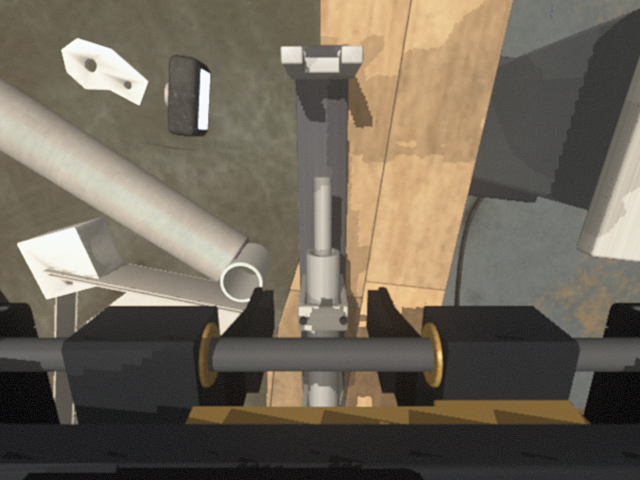

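The wrist view shows the rod at (322,215), the mouth at (322,250), the fork at (322,60) and the frame tube's end at (242,280), beside the left finger. At half opening the fingers clear it. Descending to the rod.

Request:
drive_tool:
  rows:
    - [50,-1,0,-36,0,0,0]
    - [50,0,0,-36,0,0,0]
    - [50,0,0,-36,0,0,0]
    - [50,0,0,-35,0,0,0]
    - [50,0,0,0,0,0,0]

```text
time_s: 2.43
tcp_pos: [0.4445, 0.1483, 0.0593]
ee_rot: [[0.124, -0.992, -0.012], [-0.992, -0.123, -0.007], [0.006, 0.012, -1.0]]
wrist_force: [-0.4, -0.1, -0.2]
gripper_width: 0.503
gripper_force: 0.0
```

Request:
drive_tool:
  rows:
    - [10,0,0,0,0,0,0]
    - [10,0,0,0,0,0,0]
    - [10,0,0,0,0,0,0]
    - [10,0,0,0,0,0,0]
    - [10,0,0,0,0,0,0]

```text
time_s: 2.85
tcp_pos: [0.45, 0.1511, 0.0667]
ee_rot: [[0.124, -0.992, 0.003], [-0.992, -0.124, 0.002], [-0.002, -0.003, -1.0]]
wrist_force: [-0.4, -0.2, 0.2]
gripper_width: 0.204
gripper_force: 0.0
```

Request:
drive_tool:
  rows:
    - [0,0,0,0,0,0,0]
    - [0,0,0,0,0,0,0]
    - [0,0,0,0,0,0,0]

```text
time_s: 3.1
tcp_pos: [0.4492, 0.1504, 0.0653]
ee_rot: [[0.124, -0.992, 0.001], [-0.992, -0.124, 0.0], [-0.0, -0.001, -1.0]]
wrist_force: [-0.2, -0.7, 0.3]
gripper_width: 0.03
gripper_force: 0.0
```

Run:
```python
from w import *
s,c,P,u,v=wpts("w2")
print(s["time_s"],s["tcp_pos"],s["gripper_width"],s["gripper_force"],s["wrist_force"])
c2=capture("scene");cv2.imwrite("pics/s2.png",cv2.resize(c2["frame"][170:350,160:400,::-1],None,fx=3,fy=3))
c2=capture("top");Q=pts(c2,np.ones((480,640),bool))
for y in np.arange(0,.2,.01):
    q=Q[(abs(Q[:,1]-y)<.005)&(Q[:,0]>.43)&(Q[:,0]<.475)&(Q[:,2]>.04)]
    if len(q):print(round(y,2),q.min(0).round(3),q.max(0).round(3),len(q))
```

```text
3.1 [0.44921312 0.15040627 0.06531119] 0.030250321964112516 0.0 [-0.22224302 -0.67880325  0.28148292]
0.01 [0.438 0.005 0.042] [0.473 0.015 0.091] 66
0.02 [0.438 0.015 0.043] [0.474 0.021 0.088] 36
0.1 [0.449 0.103 0.056] [0.46  0.105 0.07 ] 6
0.11 [0.43  0.105 0.064] [0.474 0.115 0.44 ] 292
0.12 [0.43  0.115 0.063] [0.475 0.125 0.444] 322
0.13 [0.43  0.125 0.189] [0.475 0.135 0.45 ] 237
0.14 [0.43  0.135 0.442] [0.474 0.145 0.45 ] 225
0.15 [0.43  0.145 0.444] [0.475 0.155 0.451] 228
0.16 [0.43  0.155 0.444] [0.475 0.165 0.451] 225
0.17 [0.43  0.165 0.44 ] [0.475 0.175 0.452] 214
0.18 [0.43  0.175 0.435] [0.475 0.185 0.447] 199
0.19 [0.43  0.185 0.422] [0.473 0.194 0.441] 142
```

View pics/w2.png

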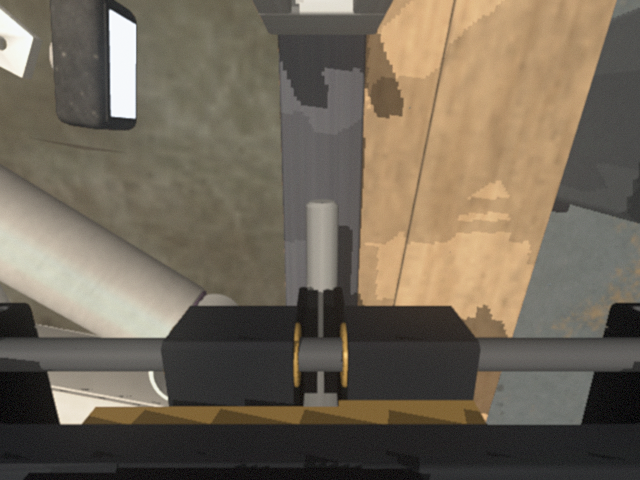

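View pics/s2.png

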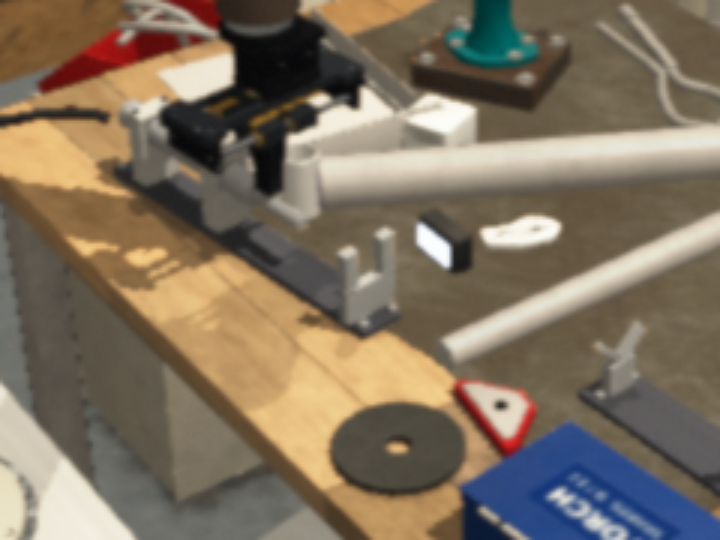

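The wrist view shows the fingers almost shut at (320,300), with the rod ahead at (322,240). The reading of 0.03 disagrees with a 16 mm rod, so I'll check it in depth.

Run:
```python
from w import *
s,c,P,u,v=wpts()
print(s["time_s"],s["tcp_pos"],s["gripper_width"],c["fx"],c["cx"],c["cy"])
Z=np.full((480,640,3),np.nan);Z[v,u]=P
for r in (210,240,270,285,295,305,330,360,398):
    print(r,[(int(k),*np.round(1000*Z[r,k]).tolist()) for k in (285,300,308,314,320,326,332,340,355)])
```

```text
3.25 [0.4491215  0.15034691 0.0649785 ] 0.005428624123972649 369.5129658378448 320.1668693389349 247.07754862205195
210 [(285, 476.0, 118.0, 10.0), (300, 467.0, 117.0, 10.0), (308, 461.0, 105.0, 69.0), (314, 458.0, 104.0, 72.0), (320, 455.0, 103.0, 73.0), (326, 453.0, 103.0, 72.0), (332, 450.0, 103.0, 70.0), (340, 441.0, 114.0, 10.0), (355, 432.0, 113.0, 9.0)]
240 [(285, 474.0, 138.0, 9.0), (300, 465.0, 137.0, 10.0), (308, 459.0, 119.0, 70.0), (314, 456.0, 118.0, 72.0), (320, 454.0, 118.0, 72.0), (326, 451.0, 117.0, 72.0), (332, 448.0, 118.0, 70.0), (340, 439.0, 133.0, 10.0), (355, 429.0, 132.0, 9.0)]
270 [(285, 472.0, 159.0, 9.0), (300, 462.0, 157.0, 10.0), (308, 458.0, 135.0, 68.0), (314, 455.0, 133.0, 72.0), (320, 452.0, 133.0, 72.0), (326, 449.0, 133.0, 71.0), (332, 446.0, 133.0, 69.0), (340, 436.0, 154.0, 9.0), (355, 426.0, 153.0, 10.0)]
285 [(285, 471.0, 170.0, 8.0), (300, 461.0, 168.0, 9.0), (308, 457.0, 143.0, 68.0), (314, 454.0, 141.0, 72.0), (320, 451.0, 140.0, 72.0), (326, 448.0, 140.0, 72.0), (332, 445.0, 140.0, 70.0), (340, 434.0, 165.0, 10.0), (355, 424.0, 164.0, 9.0)]

[... 556 characters left out ...]
8, 455.0, 141.0, 116.0), (314, 453.0, 141.0, 116.0), (320, 448.0, 165.0, 72.0), (326, 448.0, 140.0, 117.0), (332, 446.0, 139.0, 117.0), (340, 449.0, 113.0, 164.0), (355, 446.0, 111.0, 166.0)]
360 [(285, 461.0, 117.0, 173.0), (300, 458.0, 119.0, 169.0), (308, 456.0, 120.0, 167.0), (314, 454.0, 120.0, 166.0), (320, 453.0, 120.0, 166.0), (326, 452.0, 120.0, 166.0), (332, 450.0, 119.0, 167.0), (340, 449.0, 117.0, 170.0), (355, 446.0, 115.0, 172.0)]
398 [(285, 460.0, 126.0, 173.0), (300, 457.0, 132.0, 165.0), (308, 450.0, 200.0, 81.0), (314, 447.0, 198.0, 83.0), (320, 444.0, 197.0, 83.0), (326, 441.0, 198.0, 82.0), (332, 437.0, 199.0, 81.0), (340, 446.0, 135.0, 160.0), (355, 445.0, 124.0, 173.0)]
```

Request:
drive_tool:
  rows:
    - [50,0,0,0,0,0,0]
    - [50,0,0,0,0,0,0]
    - [50,0,0,0,0,0,0]
    - [50,0,0,0,0,0,0]
    - [50,0,0,0,0,0,0]

```text
time_s: 3.72
tcp_pos: [0.4491, 0.1504, 0.0649]
ee_rot: [[0.124, -0.992, -0.0], [-0.992, -0.124, -0.0], [0.0, 0.0, -1.0]]
wrist_force: [-0.8, -0.9, -0.6]
gripper_width: 0.3
gripper_force: 0.0
```

Run:
```python
from w import *
c=capture("scene");P=pts(c,c["z_map"]>0)
col=c["frame"][c["z_map"]>0].max(1)
g=(P[:,0]>.33)&(P[:,0]<.56)&(P[:,1]>.09)&(P[:,1]<.22)&(P[:,2]>.06)&(P[:,2]<.22)&(col<70)
for z in np.arange(.06,.2,.01):
    q=P[g&(P[:,2]>=z)&(P[:,2]<z+.01)]
    if len(q):print(round(z,2),len(q),np.percentile(q,5,0).round(3),np.percentile(q,95,0).round(3))
s,c,P,u,v=wpts()
print(s["tcp_pos"],s["gripper_width"])
f=c["frame"][v,u].max(1)
for lo,hi in((0.40,.448),(.452,.51)):
    g=(P[:,0]>lo)&(P[:,0]<hi)&(P[:,1]>.13)&(P[:,1]<.165)&(P[:,2]>.03)&(P[:,2]<.13)&(f<80)
    q=P[g];q=q[np.argsort(q[:,2])]
    print(len(q),q[:200:25].round(3).tolist(), np.percentile(q,[2,98],axis=0).round(3))
```

```text
0.06 2 [0.441 0.16  0.062] [0.442 0.171 0.065]
0.07 4 [0.429 0.142 0.072] [0.435 0.164 0.08 ]
0.08 30 [0.427 0.139 0.081] [0.468 0.211 0.089]
0.09 35 [0.426 0.137 0.091] [0.467 0.156 0.1  ]
0.1 33 [0.426 0.136 0.1  ] [0.469 0.159 0.109]
0.11 34 [0.424 0.136 0.111] [0.472 0.157 0.119]
0.12 42 [0.423 0.134 0.121] [0.472 0.156 0.13 ]
0.13 19 [0.421 0.135 0.131] [0.473 0.153 0.138]
0.14 14 [0.363 0.132 0.141] [0.473 0.163 0.149]
0.15 96 [0.361 0.108 0.151] [0.532 0.169 0.16 ]
0.16 135 [0.361 0.105 0.16 ] [0.531 0.164 0.169]
0.17 151 [0.358 0.104 0.171] [0.532 0.172 0.179]
0.18 217 [0.354 0.105 0.181] [0.537 0.168 0.19 ]
0.19 389 [0.358 0.11  0.19 ] [0.537 0.168 0.198]
0.2 95 [0.434 0.122 0.2  ] [0.497 0.16  0.21 ]
[0.44906994 0.15036454 0.06492415] 0.34234249260273175
1906 [[0.438, 0.165, 0.056], [0.442, 0.137, 0.065], [0.436, 0.138, 0.079], [0.429, 0.136, 0.08], [0.434, 0.138, 0.082], [0.434, 0.149, 0.082], [0.434, 0.138, 0.084], [0.43, 0.136, 0.085]] [[0.425 0.135 0.077]
 [0.436 0.157 0.129]]
1842 [[0.455, 0.16, 0.065], [0.466, 0.143, 0.08], [0.466, 0.142, 0.082], [0.464, 0.155, 0.083], [0.473, 0.142, 0.084], [0.465, 0.144, 0.084], [0.466, 0.142, 0.086], [0.464, 0.15, 0.087]] [[0.463 0.141 0.081]
 [0.476 0.16  0.129]]
```

Both cameras agree that the fingertips are about 35 mm higher than the told TCP implies: tips at z=0.080 and body at 0.150. So I'll grip with the reported z at 0.030.

Request:
drive_tool:
  rows:
    - [50,0,-2,0,0,0,0]
    - [50,0,0,-10,0,0,0]
    - [50,0,0,-10,0,0,0]
    - [50,0,0,-10,0,0,0]
    - [50,0,0,-5,0,0,0]

```text
time_s: 4.23
tcp_pos: [0.4485, 0.1479, 0.029]
ee_rot: [[0.123, -0.992, -0.001], [-0.992, -0.123, -0.001], [0.001, 0.002, -1.0]]
wrist_force: [-0.4, -0.1, -0.3]
gripper_width: 0.49
gripper_force: 0.0
```

Request:
drive_tool:
  rows:
    - [0,0,0,0,0,0,0]
    - [0,0,0,0,0,0,0]
    - [0,0,0,0,0,0,0]
    - [0,0,0,0,0,0,0]
    - [0,0,0,0,0,0,0]

```text
time_s: 4.65
tcp_pos: [0.4494, 0.1486, 0.0305]
ee_rot: [[0.124, -0.992, 0.001], [-0.992, -0.124, 0.001], [-0.001, -0.001, -1.0]]
wrist_force: [0.1, -0.8, 0.2]
gripper_width: 0.209
gripper_force: 0.0
```

Request:
drive_tool:
  rows:
    - [0,0,0,0,0,0,0]
    - [0,0,0,0,0,0,0]

```text
time_s: 4.82
tcp_pos: [0.4493, 0.1485, 0.0303]
ee_rot: [[0.124, -0.992, 0.001], [-0.992, -0.124, 0.0], [-0.0, -0.001, -1.0]]
wrist_force: [-1.1, 0.7, 1.8]
gripper_width: 0.173
gripper_force: 30.0
```

Request:
drive_tool:
  rows:
    - [0,0.7,-6,0,0,0,0]
    - [0,1.5,-12,0,0,0,0]
    - [0,1.5,-12,0,0,0,0]
    - [0,1.5,-12,0,0,0,0]
    - [0,1.5,-12,0,0,0,0]

```text
time_s: 5.23
tcp_pos: [0.4558, 0.093, 0.03]
ee_rot: [[0.123, -0.992, -0.0], [-0.992, -0.123, 0.0], [-0.0, 0.0, -1.0]]
wrist_force: [-0.5, 1.7, 0.9]
gripper_width: 0.172
gripper_force: 30.0
```

Request:
drive_tool:
  rows:
    - [0,1.5,-12,0,0,0,0]
    - [0,1.5,-12,0,0,0,0]
    - [0,1.5,-12,0,0,0,0]
    - [0,1.4,-12,0,0,0,0]
    - [0,0.7,-6,0,0,0,0]

```text
time_s: 5.65
tcp_pos: [0.4615, 0.0379, 0.0295]
ee_rot: [[0.121, -0.993, -0.002], [-0.993, -0.121, -0.001], [0.0, 0.002, -1.0]]
wrist_force: [-1.7, 0.7, -0.6]
gripper_width: 0.176
gripper_force: 30.0
```

```bash
cat > rod.py <<'E'
from w import *
import sys
c=capture("top");Q=pts(c,np.ones((480,640),bool))
for y in np.arange(-.2,.2,.01):
    q=Q[(abs(Q[:,1]-y)<.005)&(abs(Q[:,0]-(.4502-.122*(y-.14)))<.009)&(Q[:,2]>.03)&(Q[:,2]<.1)]
    if len(q)>3:print(round(y,2),q.mean(0).round(3),q[:,2].max().round(3),len(q),q[:,1].min().round(3),end=" | ")
s,c,P,u,v=wpts(sys.argv[1] if len(sys.argv)>1 else None)
print("\n",s["time_s"],s["tcp_pos"],s["gripper_width"],s["gripper_force"],s["wrist_force"])
for y in np.arange(-.2,.2,.01):
    q=P[(abs(P[:,1]-y)<.003)&(abs(P[:,0]-(.4502-.122*(y-.14)))<.014)&(P[:,2]>.03)&(P[:,2]<.1)]
    if len(q)>8:
        print(round(y,2),"x",np.percentile(q[:,0],[2,98]).round(4),"ztop",np.percentile(q[:,2],95).round(4),len(q), "ymin",q[:,1].min().round(3))
E
python3 rod.py w3
```

```text
5.7 [0.46142711 0.03763074 0.02953776] 0.17339734259287168 29.99134574085474 [ 0.67322716 -1.45014902 -1.33438258]
-0.09 x [0.4798 0.492 ] ztop 0.0311 51 ymin -0.093
-0.01 x [0.4601 0.4739] ztop 0.0711 530 ymin -0.011
0.0 x [0.4586 0.4739] ztop 0.0715 604 ymin -0.003
0.01 x [0.4521 0.48  ] ztop 0.073 943 ymin 0.007
0.02 x [0.4563 0.4768] ztop 0.0717 544 ymin 0.017
0.03 x [0.4548 0.4774] ztop 0.0851 1354 ymin 0.027
0.04 x [0.4489 0.4739] ztop 0.097 454 ymin 0.037
0.05 x [0.4566 0.4729] ztop 0.0972 56 ymin 0.047
0.06 x [0.4513 0.4665] ztop 0.0718 422 ymin 0.057
0.07 x [0.4498 0.4652] ztop 0.0718 275 ymin 0.067
```

The rod now runs through the slot with its lead at y≈-0.013. I'll ease the nose down onto the slot floor and let go.

Request:
drive_tool:
  rows:
    - [0,0,0,-2.5,0.02,0.0025,0]
    - [0,0,0,-2.5,0.02,0.0025,0]
    - [0,0,0,-2,0.016,0.002,0]
    - [0,0,0,0,0,0,0]

```text
time_s: 6.08
tcp_pos: [0.462, 0.0399, 0.0225]
ee_rot: [[0.122, -0.992, -0.008], [-0.991, -0.123, 0.056], [-0.057, 0.001, -0.998]]
wrist_force: [-0.4, 0.8, -1.5]
gripper_width: 0.173
gripper_force: 30.0
```

Request:
drive_tool:
  rows:
    - [40,0,0,0,0,0,0]
    - [40,0,0,0,0,0,0]
    - [40,0,0,0,0,0,0]
    - [40,0,0,0,0,0,0]
    - [40,0,0,0,0,0,0]

```text
time_s: 6.5
tcp_pos: [0.4624, 0.0405, 0.0231]
ee_rot: [[0.124, -0.992, -0.007], [-0.991, -0.124, 0.056], [-0.056, -0.0, -0.998]]
wrist_force: [-0.7, 0.6, 0.5]
gripper_width: 0.383
gripper_force: 0.0
```

```bash
python3 rod.py w4
```

```text
-0.09 [ 0.484 -0.088  0.032] 0.033 4 -0.09 | 
 6.55 [0.46239529 0.04052033 0.02305369] 0.3892714896561185 0.0 [-0.65054053  0.2016809  -0.0450695 ]
-0.01 x [0.4611 0.475 ] ztop 0.0612 515 ymin -0.011
0.0 x [0.4597 0.4749] ztop 0.0622 589 ymin -0.003
0.01 x [0.4521 0.48  ] ztop 0.0753 1026 ymin 0.007
0.02 x [0.4571 0.4768] ztop 0.0633 540 ymin 0.017
0.03 x [0.4557 0.4711] ztop 0.064 490 ymin 0.027
0.04 x [0.4547 0.4704] ztop 0.0637 109 ymin 0.037
0.06 x [0.4519 0.467 ] ztop 0.0659 412 ymin 0.057
0.07 x [0.4509 0.4659] ztop 0.0662 328 ymin 0.067
```

Request:
drive_tool:
  rows:
    - [40,-2.6,21,1.3,0,0,0]
    - [40,-2.6,21,1.3,0,0,0]
    - [40,-2.6,21,1.3,0,0,0]
    - [40,-2.6,21,1.3,0,0,0]
    - [40,-2.6,21,1.3,0,0,0]

```text
time_s: 7.02
tcp_pos: [0.4492, 0.1463, 0.0296]
ee_rot: [[0.123, -0.992, -0.007], [-0.991, -0.124, 0.056], [-0.056, -0.0, -0.998]]
wrist_force: [-0.2, -0.2, -0.0]
gripper_width: 0.396
gripper_force: 0.0
```

Request:
drive_tool:
  rows:
    - [0,0,0,0,0,0,0]
    - [0,0,0,0,0,0,0]
    - [0,0,0,0,0,0,0]
    - [0,0,0,0,0,0,0]
    - [0,0,0,0,0,0,0]

```text
time_s: 7.43
tcp_pos: [0.4492, 0.1445, 0.0293]
ee_rot: [[0.122, -0.992, -0.008], [-0.991, -0.122, 0.056], [-0.056, 0.001, -0.998]]
wrist_force: [-0.8, 0.0, -0.6]
gripper_width: 0.17
gripper_force: 30.0
```

Request:
drive_tool:
  rows:
    - [0,0,0,0,0,0,0]
    - [0,0,0,0,0,0,0]

```text
time_s: 7.6
tcp_pos: [0.4492, 0.1446, 0.0293]
ee_rot: [[0.122, -0.992, -0.008], [-0.991, -0.123, 0.055], [-0.056, 0.001, -0.998]]
wrist_force: [0.7, -1.4, 0.4]
gripper_width: 0.17
gripper_force: 30.0
```

Request:
drive_tool:
  rows:
    - [0,0.7,-6,-0.4,0,0,0]
    - [0,1.5,-12,-0.7,0,0,0]
    - [0,1.5,-12,-0.7,0,0,0]
    - [0,1.5,-12,-0.7,0,0,0]
    - [0,1.5,-12,-0.7,0,0,0]

```text
time_s: 8.02
tcp_pos: [0.4561, 0.0905, 0.0261]
ee_rot: [[0.123, -0.992, -0.007], [-0.991, -0.123, 0.056], [-0.057, 0.0, -0.998]]
wrist_force: [1.1, 0.2, -1.1]
gripper_width: 0.172
gripper_force: 30.0
```

Request:
drive_tool:
  rows:
    - [0,1.5,-12,-0.7,0,0,0]
    - [0,1.5,-12,-0.7,0,0,0]
    - [0,1.5,-12,-0.7,0,0,0]
    - [0,0.8,-7,-0.4,0,0,0]
    - [0,0,0,0,0,0,0]

```text
time_s: 8.43
tcp_pos: [0.461, 0.0469, 0.0234]
ee_rot: [[0.121, -0.993, -0.008], [-0.991, -0.121, 0.056], [-0.056, 0.001, -0.998]]
wrist_force: [0.1, 0.5, -1.6]
gripper_width: 0.17
gripper_force: 30.0
```

```bash
python3 rod.py w5
python3 - <<'E'
from h import *
c=capture("scene");cv2.imwrite("pics/s5.png",cv2.resize(c["frame"][200:320,190:350,::-1],None,fx=5,fy=5,interpolation=cv2.INTER_CUBIC)[:600])
E
```

```text
-0.1 [ 0.48  -0.1    0.053] 0.057 28 -0.105 | -0.09 [ 0.48  -0.09   0.054] 0.059 32 -0.095 | -0.08 [ 0.478 -0.08   0.055] 0.06 34 -0.085 | -0.07 [ 0.477 -0.07   0.055] 0.059 30 -0.074 | -0.06 [ 0.475 -0.06   0.056] 0.063 32 -0.065 | -0.05 [ 0.475 -0.05   0.056] 0.061 30 -0.055 | -0.04 [ 0.473 -0.04   0.057] 0.063 34 -0.045 | -0.03 [ 0.471 -0.031  0.057] 0.062 24 -0.035 | -0.02 [ 0.466 -0.023  0.056] 0.058 6 -0.025 | 
 8.4833 [0.46112309 0.04754416 0.02348114] 0.16901834539730348 29.955700132995844 [ 0.50788165 -0.36395942 -2.06241551]
-0.08 x [0.469  0.4711] ztop 0.0537 13 ymin -0.078
-0.07 x [0.4682 0.4835] ztop 0.0579 982 ymin -0.073
-0.06 x [0.4672 0.4822] ztop 0.0585 897 ymin -0.063
-0.05 x [0.4658 0.4812] ztop 0.0591 855 ymin -0.053
-0.04 x [0.4646 0.4797] ztop 0.0597 782 ymin -0.043
-0.03 x [0.4633 0.4787] ztop 0.0603 752 ymin -0.033
-0.02 x [0.4619 0.4772] ztop 0.0609 696 ymin -0.023
-0.01 x [0.461  0.4762] ztop 0.0616 645 ymin -0.013
0.0 x [0.4596 0.4747] ztop 0.0622 611 ymin -0.003
0.01 x [0.4522 0.48  ] ztop 0.0736 1061 ymin 0.007
0.02 x [0.4573 0.477 ] ztop 0.0633 565 ymin 0.017
0.03 x [0.4497 0.471 ] ztop 0.0788 699 ymin 0.027
0.04 x [0.4496 0.4748] ztop 0.0968 757 ymin 0.037
0.05 x [0.4485 0.4737] ztop 0.0951 466 ymin 0.047
0.06 x [0.4528 0.4639] ztop 0.0662 115 ymin 0.06
0.07 x [0.4508 0.4659] ztop 0.0666 410 ymin 0.067
0.08 x [0.449 0.465] ztop 0.0667 150 ymin 0.077
```

View pics/s5.png

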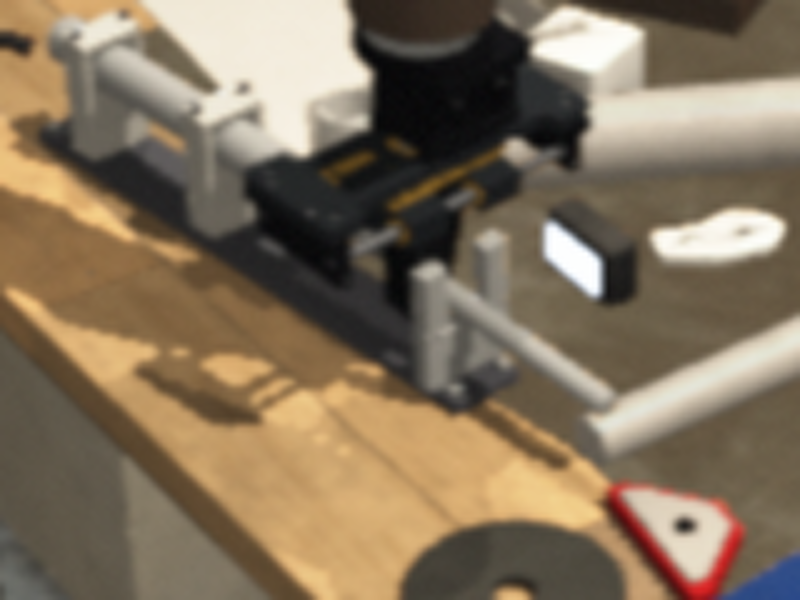

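View pics/w5.png

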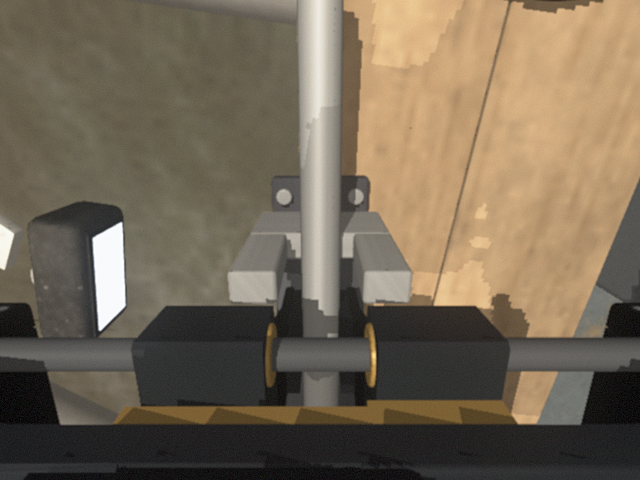

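The scene view shows the rod through the slot, its lead at about (610,400) just above the frame tube. The wrist view shows it centred between the fork prongs. I'll level it, draw the last few millimetres and check that the tail is clear.

Request:
drive_tool:
  rows:
    - [0,0,0,2.4,-0.02,-0.0025,0]
    - [0,0,0,2.4,-0.02,-0.0025,0]
    - [0,0,0,2.4,-0.016,-0.002,0]
    - [0,0.8,-6,0,0,0,0]
    - [0,0.8,-6,0,0,0,0]

```text
time_s: 9.0
tcp_pos: [0.4629, 0.0369, 0.0309]
ee_rot: [[0.126, -0.992, 0.0], [-0.992, -0.126, 0.0], [-0.0, -0.0, -1.0]]
wrist_force: [-0.4, -0.1, -3.6]
gripper_width: 0.171
gripper_force: 30.0
```

Request:
drive_tool:
  rows:
    - [0,0,0,0,0,0,0]
    - [0,0,0,0,0,0,0]

```text
time_s: 9.17
tcp_pos: [0.463, 0.036, 0.0308]
ee_rot: [[0.123, -0.992, -0.0], [-0.992, -0.123, 0.0], [-0.0, 0.0, -1.0]]
wrist_force: [-1.1, -0.2, -1.8]
gripper_width: 0.17
gripper_force: 30.0
```

```bash
python3 rod.py | grep -v " x "
python3 - <<'E'
from w import *
c=capture("top");Q=pts(c,np.ones((480,640),bool))
q=Q[(abs(Q[:,0]-(.4502-.122*(Q[:,1]-.14)))<.006)&(Q[:,2]>.05)&(Q[:,2]<.1)&(Q[:,1]<0)]
print("lead y",np.sort(q[:,1])[:6], "need<-.117", q[q[:,1]<-.08].mean(0),q[(q[:,1]>-.06)].mean(0))
c=capture("scene");Q=pts(c,np.ones((480,640),bool))
q=Q[(abs(Q[:,0]-(.448-.122*(Q[:,1]-.14)))<.008)&(Q[:,2]>.05)&(Q[:,2]<.1)&(Q[:,1]<0)]
print("lead y scene",np.sort(q[:,1])[:6])
E
```

```text
-0.11 [ 0.482 -0.109  0.068] 0.072 28 -0.114 | -0.1 [ 0.481 -0.1    0.068] 0.073 30 -0.105 | -0.09 [ 0.48  -0.09   0.069] 0.074 32 -0.095 | -0.08 [ 0.478 -0.08   0.069] 0.073 28 -0.085 | -0.07 [ 0.477 -0.07   0.069] 0.075 32 -0.075 | -0.06 [ 0.476 -0.06   0.07 ] 0.074 30 -0.064 | -0.05 [ 0.474 -0.05   0.069] 0.073 31 -0.055 | -0.04 [ 0.474 -0.04   0.07 ] 0.073 31 -0.044 | -0.03 [ 0.472 -0.03   0.07 ] 0.075 32 -0.035 | -0.02 [ 0.47  -0.021  0.069] 0.073 26 -0.025 | 
 9.2167 [0.46303334 0.03609357 0.03083541] 0.1739949500438729 29.957568179816008 [-0.28685179  1.06900631 -2.38115005]
lead y [-0.67009225 -0.66939958 -0.6684562  -0.66452511 -0.66357481 -0.66184542] need<-.117 [ 0.51051413 -0.35909783  0.06767186] [ 0.47203612 -0.03834382  0.06935491]
lead y scene [-0.7846411  -0.78191976 -0.77359472 -0.76811519 -0.71211443 -0.71113974]
```

Request:
drive_tool:
  rows:
    - [0,0.5,-4,0,0,0,0]
    - [0,0,0,3,0,0,0]
    - [0,0,0,5,0,0,0]
    - [0,0,0,5,0,0,0]

```text
time_s: 9.7
tcp_pos: [0.4635, 0.0322, 0.0444]
ee_rot: [[0.124, -0.992, -0.0], [-0.992, -0.124, -0.0], [0.0, 0.0, -1.0]]
wrist_force: [-0.2, -0.2, -2.0]
gripper_width: 0.17
gripper_force: 30.0
```

The rod lifts freely with its weight on the wrist, so the tail is clear. Lifting out and moving to look at the stand.

Request:
drive_tool:
  rows:
    - [0,0,0,20,0,0,0]
    - [0,0,0,28,0,0,0]
    - [0,0,0,30,0,0,0]
    - [0,0,0,30,0,0,0]
    - [0,0,0,20,0,0,0]

```text
time_s: 10.12
tcp_pos: [0.4645, 0.0326, 0.1756]
ee_rot: [[0.124, -0.992, 0.005], [-0.992, -0.124, 0.001], [-0.001, -0.005, -1.0]]
wrist_force: [1.2, 0.3, -2.8]
gripper_width: 0.173
gripper_force: 30.0
```

Request:
drive_tool:
  rows:
    - [0,5,-20,0,0,0,0]
    - [0,10,-35,0,0,0,0]
    - [0,10,-35,0,0,0,0]
    - [0,10,-35,0,0,0,0]
    - [0,5,-20,0,0,0,0]

```text
time_s: 10.53
tcp_pos: [0.5041, -0.1152, 0.1726]
ee_rot: [[0.122, -0.992, 0.001], [-0.992, -0.122, -0.0], [0.001, -0.001, -1.0]]
wrist_force: [0.6, 1.1, -2.4]
gripper_width: 0.168
gripper_force: 30.0
```

Request:
drive_tool:
  rows:
    - [0,0,0,0,0,0,0]
    - [0,0,0,0,0,0,0]

```text
time_s: 10.7
tcp_pos: [0.5032, -0.1136, 0.172]
ee_rot: [[0.121, -0.993, -0.0], [-0.993, -0.121, 0.0], [-0.0, 0.0, -1.0]]
wrist_force: [-0.3, -0.1, -2.7]
gripper_width: 0.173
gripper_force: 30.0
```

Run:
```python
from w import *
s,c,P,u,v=wpts("w6")
print(s["time_s"],s["tcp_pos"],np.round(s["ee_rot"],3).tolist(),s["wrist_force"])
S=P[(P[:,0]>.54)&(P[:,0]<.64)&(P[:,1]>-.42)&(P[:,1]<-.17)]
h=S[(S[:,2]>.04)&(S[:,2]<.08)]
for g in(h[h[:,1]<-.29],h[h[:,1]>=-.29]):
    if len(g)>10:
        print("rest",len(g),np.percentile(g,[1,99],axis=0).round(4).tolist())
        t=g[g[:,2]>.064]; m=.5*(g[:,0].min()+g[:,0].max())
        print(" tips",t[t[:,0]<m].mean(0).round(4),t[t[:,0]>=m].mean(0).round(4))
b=S[(S[:,2]>.006)&(S[:,2]<.0145)]
for y in np.arange(-.38,-.19,.02):
    q=b[abs(b[:,1]-y)<.005]
    if len(q)>20: print(round(y,2),np.percentile(q[:,0],[1,99]).round(4))
# held rod
f=P[(P[:,2]>.15)&(P[:,2]<.225)&(abs(P[:,0]-(s["tcp_pos"][0]-.124*(P[:,1]-s["tcp_pos"][1])))<.012)]
print("rod y range",f[:,1].min(),f[:,1].max())
for y in np.arange(-.28,-.15,.02):
    q=f[abs(f[:,1]-y)<.003]
    if len(q)>8: print(round(y,2),np.percentile(q[:,0],[2,98]).round(4),np.percentile(q[:,2],95).round(4))
c=capture("top");Q=pts(c,np.ones((480,640),bool))
q=Q[(abs(Q[:,0]-(s["tcp_pos"][0]-.124*(Q[:,1]-s["tcp_pos"][1])))<.012)&(Q[:,2]>.15)&(Q[:,2]<.25)]
print("top rod y",np.percentile(q[:,1],[0,100]),s["tcp_pos"][1])
q=q[q[:,1]<s["tcp_pos"][1]-.06];print(q.min(0),q.max(0))
```

```text
10.7 [ 0.50321007 -0.11358988  0.17201328] [[0.121, -0.993, -0.0], [-0.993, -0.121, 0.0], [-0.0, 0.0, -1.0]] [-0.31408866 -0.05832527 -2.6632849 ]
rest 1344 [[0.5526, -0.2202, 0.041], [0.604, -0.2068, 0.0684]]
 tips [ 0.556  -0.215   0.0661] [ 0.6005 -0.2125  0.0662]
-0.28 [0.553 0.612]
-0.26 [0.5519 0.6104]
-0.24 [0.5508 0.6091]
-0.22 [0.5489 0.6074]
-0.2 [0.5483 0.6066]
rod y range -0.23789783397211556 -0.07481028175094888
-0.22 [0.509 0.524] 0.2126
-0.2 [0.5065 0.5216] 0.2127
-0.18 [0.5038 0.5191] 0.2128
-0.16 [0.5015 0.5165] 0.2132
top rod y [-0.26264546 -0.01949552] -0.11358987743782757
[ 0.50912675 -0.26264546  0.2005059 ] [ 0.53050036 -0.20667811  0.2165605 ]
```

View pics/w6.png

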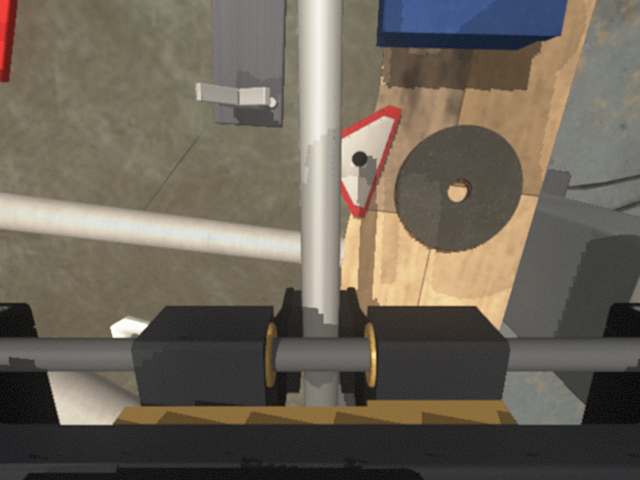

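The wrist view shows the stand's near rest at (235,95) and the rod held straight at (322,150). The stand centre comes out at (0.583,-0.2935) with a yaw 3.6° less than the rod's, so the TCP goes to (0.582,-0.2815).

Request:
drive_tool:
  rows:
    - [0,10,-20,0,0,0,-0.01]
    - [0,14,-29,0,0,0,-0.011]
    - [0,15,-33,0,0,0,-0.011]
    - [0,15,-33,0,0,0,-0.011]
    - [0,14,-29,0,0,0,-0.01]

```text
time_s: 11.22
tcp_pos: [0.5723, -0.2568, 0.1723]
ee_rot: [[0.073, -0.997, 0.0], [-0.997, -0.073, -0.0], [0.0, -0.0, -1.0]]
wrist_force: [0.3, 0.0, -1.4]
gripper_width: 0.173
gripper_force: 30.0
```

Request:
drive_tool:
  rows:
    - [0,11,-24,0,0,0,-0.01]
    - [0,0,0,-20,0,0,0]
    - [0,0,0,-35,0,0,0]
    - [0,0,0,-35,0,0,0]
    - [0,0,0,-22,0,0,0]

```text
time_s: 11.63
tcp_pos: [0.5807, -0.2785, 0.0565]
ee_rot: [[0.062, -0.998, -0.005], [-0.998, -0.062, 0.002], [-0.003, 0.005, -1.0]]
wrist_force: [0.1, 0.1, -3.0]
gripper_width: 0.173
gripper_force: 30.0
```

Request:
drive_tool:
  rows:
    - [0,0,0,0,0,0,0]
    - [0,0,0,0,0,0,0]
    - [0,0,0,0,0,0,0]

```text
time_s: 11.88
tcp_pos: [0.5844, -0.2804, 0.0621]
ee_rot: [[0.063, -0.998, 0.003], [-0.998, -0.063, -0.002], [0.002, -0.003, -1.0]]
wrist_force: [1.0, 0.2, -0.7]
gripper_width: 0.172
gripper_force: 30.0
```

```bash
cat > st.py <<'E'
from w import *
s,c,P,u,v=wpts("w7")
print(s["time_s"],s["tcp_pos"],np.round(s["ee_rot"],3).tolist(),s["wrist_force"])
S=P[(P[:,0]>.54)&(P[:,0]<.64)&(P[:,1]>-.45)&(P[:,1]<-.17)]
for y in np.arange(-.44,-.16,.01):
    q=S[abs(S[:,1]-y)<.004]
    b=q[(q[:,2]>.005)&(q[:,2]<.0145)];h=q[(q[:,2]>.03)&(q[:,2]<.12)]
    if len(h)>8: print(round(y,2),"hi x",np.percentile(h[:,0],[1,99]).round(4),"z95",np.percentile(h[:,2],95).round(4),"base",np.percentile(b[:,0],[1,99]).round(4) if len(b)>20 else "")
for n in("top","scene"):
    c=capture(n);Q=pts(c,np.ones((480,640),bool))
    q=Q[(abs(Q[:,0]-(.583-.06*(Q[:,1]+.2935)))<.008)&(Q[:,2]>.035)&(Q[:,2]<.12)&(abs(Q[:,1]+.29)<.2)]
    print(n,"rod y",np.sort(q[:,1])[[0,2,5,-6,-3,-1]].round(4))
    for lo in np.arange(-.44,-.13,.02):
        r=q[(q[:,1]>=lo)&(q[:,1]<lo+.02)]
        if len(r)>5: print("  ",round(lo+.01,2),r[:,0].mean().round(4),np.percentile(r[:,2],90).round(3),end=";")
E
python3 st.py
```

```text
11.8833 [ 0.58435802 -0.28042335  0.06214064] [[0.063, -0.998, 0.003], [-0.998, -0.063, -0.002], [0.002, -0.003, -1.0]] [ 1.01261652  0.19433644 -0.74661234]
-0.4 hi x [0.5842 0.6   ] z95 0.1028 base 
-0.39 hi x [0.5839 0.5993] z95 0.103 base [0.56   0.6187]
-0.38 hi x [0.563  0.6128] z95 0.1027 base 
-0.37 hi x [0.5627 0.6138] z95 0.1026 base [0.5582 0.6172]
-0.36 hi x [0.5818 0.5975] z95 0.1031 base [0.5579 0.6169]
-0.35 hi x [0.581  0.5966] z95 0.1032 base [0.5574 0.6168]
-0.34 hi x [0.5806 0.5962] z95 0.1033 base [0.5567 0.6158]
-0.33 hi x [0.5799 0.5953] z95 0.1033 base [0.5559 0.615 ]
-0.32 hi x [0.5791 0.5948] z95 0.1034 base [0.5557 0.6146]
-0.31 hi x [0.5787 0.5944] z95 0.1034 base [0.5549 0.6138]
-0.3 hi x [0.5779 0.5934] z95 0.1036 base [0.5542 0.6134]
-0.29 hi x [0.5683 0.6021] z95 0.1174 base [0.5539 0.6125]
-0.28 hi x [0.5765 0.5927] z95 0.1034 base [0.5529 0.6122]
-0.27 hi x [0.5763 0.5914] z95 0.117 base [0.5525 0.612 ]
-0.26 hi x [0.5753 0.5905] z95 0.1039 base [0.5516 0.6109]
-0.25 hi x [0.5745 0.5901] z95 0.1037 base [0.5509 0.6107]
-0.24 hi x [0.5739 0.5897] z95 0.098 base 
-0.22 hi x [0.5616 0.5998] z95 0.0651 base 
-0.21 hi x [0.5625 0.598 ] z95 0.0629 base 
top rod y [-0.4303 -0.4293 -0.4274 -0.2473 -0.2462 -0.2453]
   -0.43 0.5927 0.103;   -0.41 0.5919 0.105;   -0.39 0.5899 0.104;   -0.37 0.5867 0.101;   -0.27 0.588 0.106;   -0.25 0.5829 0.106;scene rod y [-0.4344 -0.4337 -0.4334 -0.1561 -0.1541 -0.097 ]
   -0.43 0.591 0.104;   -0.41 0.5893 0.105;   -0.39 0.5873 0.104;   -0.37 0.5883 0.104;   -0.35 0.5851 0.105;   -0.33 0.5842 0.105;   -0.31 0.5826 0.106;   -0.29 0.5818 0.107;   -0.21 0.5792 0.051;
```

Request:
drive_tool:
  rows:
    - [0,0,0,0,0,0,0]
    - [0,-1,0,-10,0,0,0]
    - [0,0,0,-10,0,0,0]

```text
time_s: 12.28
tcp_pos: [0.582, -0.2808, 0.0405]
ee_rot: [[0.061, -0.998, 0.003], [-0.998, -0.061, -0.0], [0.001, -0.003, -1.0]]
wrist_force: [-0.1, 0.3, -1.7]
gripper_width: 0.171
gripper_force: 30.0
```

Request:
drive_tool:
  rows:
    - [0,0,0,0,0,0,0]
    - [0,0,0,0,0,0,0]

```text
time_s: 12.45
tcp_pos: [0.5804, -0.2804, 0.0384]
ee_rot: [[0.061, -0.998, -0.003], [-0.998, -0.061, 0.001], [-0.001, 0.003, -1.0]]
wrist_force: [0.1, -0.3, -1.6]
gripper_width: 0.173
gripper_force: 30.0
```

Request:
drive_tool:
  rows:
    - [0,1,0,-5,0,0,0]
    - [0,0,0,-4,0,0,0]
    - [0,0,0,-3,0,0,0]
    - [0,0,0,0,0,0,0]
    - [0,0,0,0,0,0,0]

```text
time_s: 12.87
tcp_pos: [0.5824, -0.2806, 0.0277]
ee_rot: [[0.061, -0.998, -0.001], [-0.998, -0.061, 0.0], [-0.0, 0.001, -1.0]]
wrist_force: [-0.7, 0.2, -2.8]
gripper_width: 0.172
gripper_force: 30.0
```

Request:
drive_tool:
  rows:
    - [0,0,0,-1,0,0,0]
    - [0,0,0,0,0,0,0]
    - [0,0,0,0,0,0,0]

```text
time_s: 13.12
tcp_pos: [0.5826, -0.2807, 0.0271]
ee_rot: [[0.061, -0.998, 0.0], [-0.998, -0.061, -0.0], [0.0, -0.0, -1.0]]
wrist_force: [0.5, -0.7, -3.5]
gripper_width: 0.172
gripper_force: 30.0
```

```bash
python3 st.py
```

```text
13.1167 [ 0.58257324 -0.28067496  0.02712222] [[0.061, -0.998, 0.0], [-0.998, -0.061, -0.0], [0.0, -0.0, -1.0]] [ 0.54144149 -0.73996729 -3.5414111 ]
-0.4 hi x [0.5823 0.5981] z95 0.0675 base 
-0.39 hi x [0.582  0.5973] z95 0.0677 base [0.5601 0.6182]
-0.38 hi x [0.5627 0.6129] z95 0.0676 base 
-0.37 hi x [0.5627 0.6137] z95 0.0676 base [0.5585 0.6168]
-0.36 hi x [0.58   0.5956] z95 0.0678 base [0.558  0.6168]
-0.35 hi x [0.5792 0.5947] z95 0.0681 base [0.5573 0.6164]
-0.34 hi x [0.5788 0.5943] z95 0.068 base [0.5567 0.6158]
-0.33 hi x [0.578  0.5935] z95 0.0682 base [0.5561 0.6151]
-0.32 hi x [0.5458 0.6242] z95 0.1197 base [0.5555 0.6144]
-0.31 hi x [0.5768 0.5961] z95 0.0686 base [0.5551 0.6138]
-0.3 hi x [0.5714 0.596 ] z95 0.1159 base [0.5543 0.6135]
-0.29 hi x [0.5666 0.6003] z95 0.1115 base [0.5536 0.6128]
-0.28 hi x [0.5702 0.5952] z95 0.1052 base [0.553 0.612]
-0.27 hi x [0.5698 0.5946] z95 0.0961 base [0.5526 0.6119]
-0.26 hi x [0.5736 0.5888] z95 0.0688 base [0.5554 0.6087]
-0.25 hi x [0.5729 0.5884] z95 0.0688 base 
-0.24 hi x [0.5723 0.5881] z95 0.0643 base 
-0.22 hi x [0.5639 0.5936] z95 0.0353 base [0.5673 0.591 ]
top rod y [-0.4313 -0.431  -0.4281 -0.251  -0.2497 -0.2484]
   -0.43 0.5917 0.069;   -0.41 0.5906 0.069;   -0.39 0.5885 0.067;   -0.37 0.5839 0.067;   -0.27 0.5865 0.07;   -0.25 0.5826 0.069;scene rod y [-0.4372 -0.4349 -0.4337 -0.1585 -0.1562 -0.1011]
   -0.43 0.589 0.07;   -0.41 0.5879 0.068;   -0.39 0.5859 0.069;   -0.37 0.5861 0.068;   -0.35 0.5844 0.069;   -0.33 0.5836 0.069;   -0.31 0.582 0.07;   -0.29 0.5823 0.073;   -0.15 0.5727 0.072;
```

Centred, about 3 mm above seating. Lowering gently until the force shows contact.

Request:
drive_tool:
  rows:
    - [0,0,0,-1.5,0,0,0]
    - [0,0,0,-1,0,0,0]
    - [0,0,0,0,0,0,0]
    - [0,0,0,0,0,0,0]

```text
time_s: 13.6
tcp_pos: [0.5823, -0.2806, 0.0243]
ee_rot: [[0.061, -0.998, -0.0], [-0.998, -0.061, 0.0], [-0.0, 0.0, -1.0]]
wrist_force: [0.3, 0.7, -2.3]
gripper_width: 0.174
gripper_force: 30.0
```

Request:
drive_tool:
  rows:
    - [0,0,0,-1,0,0,0]
    - [0,0,0,0,0,0,0]
    - [0,0,0,0,0,0,0]

```text
time_s: 13.85
tcp_pos: [0.5824, -0.2806, 0.0235]
ee_rot: [[0.061, -0.998, -0.0], [-0.998, -0.061, 0.0], [-0.0, 0.0, -1.0]]
wrist_force: [-0.2, 0.2, -1.8]
gripper_width: 0.172
gripper_force: 30.0
```

Request:
drive_tool:
  rows:
    - [0,0,0,-0.8,0,0,0]
    - [0,0,0,0,0,0,0]
    - [0,0,0,0,0,0,0]

```text
time_s: 14.1
tcp_pos: [0.5825, -0.2807, 0.0233]
ee_rot: [[0.061, -0.998, 0.0], [-0.998, -0.061, -0.0], [0.0, -0.0, -1.0]]
wrist_force: [-2.2, 1.8, 3.1]
gripper_width: 0.169
gripper_force: 30.0
```

Request:
drive_tool:
  rows:
    - [30,0,0,0,0,0,0]
    - [30,0,0,0,0,0,0]
    - [40,0,0,0,0,0,0]
    - [40,0,0,0,0,0,0]
    - [40,0,0,0,0,0,0]

```text
time_s: 14.52
tcp_pos: [0.5827, -0.2807, 0.0225]
ee_rot: [[0.061, -0.998, 0.0], [-0.998, -0.061, -0.0], [0.0, -0.0, -1.0]]
wrist_force: [-0.1, 0.4, 0.1]
gripper_width: 0.383
gripper_force: 0.0
```

```bash
python3 st.py
```

```text
14.5167 [ 0.58270206 -0.28072141  0.02251272] [[0.061, -0.998, 0.0], [-0.998, -0.061, -0.0], [0.0, -0.0, -1.0]] [-0.07816308  0.41292146  0.09688166]
-0.4 hi x [0.5818 0.5978] z95 0.065 base 
-0.39 hi x [0.5815 0.597 ] z95 0.065 base [0.5601 0.6184]
-0.38 hi x [0.5628 0.6131] z95 0.0669 base 
-0.37 hi x [0.5627 0.6138] z95 0.0672 base [0.5583 0.6172]
-0.36 hi x [0.5794 0.5953] z95 0.0649 base [0.5581 0.6171]
-0.35 hi x [0.579  0.5944] z95 0.0649 base [0.5574 0.6164]
-0.34 hi x [0.5782 0.594 ] z95 0.0649 base [0.5569 0.6157]
-0.33 hi x [0.5779 0.5932] z95 0.0649 base [0.5562 0.6152]
-0.32 hi x [0.5406 0.6332] z95 0.1195 base [0.5555 0.6144]
-0.31 hi x [0.5644 0.6062] z95 0.1196 base [0.5549 0.6137]
-0.3 hi x [0.5622 0.6054] z95 0.1189 base [0.5544 0.6131]
-0.29 hi x [0.5575 0.6112] z95 0.1098 base [0.5537 0.6128]
-0.28 hi x [0.5612 0.6044] z95 0.1011 base [0.5546 0.6121]
-0.27 hi x [0.5609 0.604 ] z95 0.0923 base [0.5633 0.6014]
-0.26 hi x [0.5733 0.5889] z95 0.065 base [0.5624 0.6008]
-0.25 hi x [0.5731 0.5886] z95 0.0647 base [0.5613 0.6011]
-0.24 hi x [0.5738 0.5882] z95 0.0587 base 
-0.22 hi x [0.5644 0.593 ] z95 0.0312 base [0.553  0.6048]
top rod y [-0.4294 -0.4291 -0.4276 -0.2512 -0.2494 -0.2464]
   -0.43 0.5917 0.066;   -0.41 0.5906 0.065;   -0.39 0.588 0.066;   -0.37 0.5839 0.063;   -0.27 0.5817 0.065;   -0.25 0.5816 0.066;scene rod y [-0.4358 -0.4342 -0.4327 -0.1571 -0.1555 -0.098 ]
   -0.43 0.5897 0.066;   -0.41 0.5874 0.066;   -0.39 0.5862 0.066;   -0.37 0.5857 0.066;   -0.35 0.5838 0.067;   -0.33 0.5828 0.065;   -0.31 0.5808 0.066;   -0.29 0.5803 0.067;   -0.15 0.5726 0.064;
```

Seated: the rod top is level at 0.065 along its length and it is centred. Withdrawing straight up.

Request:
drive_tool:
  rows:
    - [40,0,0,10,0,0,0]
    - [40,0,0,25,0,0,0]
    - [40,0,0,35,0,0,0]
    - [40,0,0,35,0,0,0]
    - [40,0,0,35,0,0,0]

```text
time_s: 15.08
tcp_pos: [0.5823, -0.2807, 0.165]
ee_rot: [[0.061, -0.998, 0.0], [-0.998, -0.061, -0.0], [0.0, -0.0, -1.0]]
wrist_force: [-0.0, -0.5, 0.7]
gripper_width: 0.396
gripper_force: 0.0
```

Request:
drive_tool:
  rows:
    - [40,-10,35,20,0,0,0]
    - [40,-10,40,0,0,0,0]
    - [40,-10,40,0,0,0,0]
    - [40,0,0,0,0,0,0]
    - [40,0,0,0,0,0,0]

```text
time_s: 15.5
tcp_pos: [0.5524, -0.1638, 0.1843]
ee_rot: [[0.065, -0.998, 0.002], [-0.998, -0.065, -0.0], [0.0, -0.002, -1.0]]
wrist_force: [0.2, -0.3, 0.1]
gripper_width: 0.401
gripper_force: 0.0
```

```bash
python3 st.py|head -30; python3 -c "
from h import *
c=capture('top');cv2.imwrite('pics/t9.png',c['frame'][:,:,::-1])"
```

```text
15.5 [ 0.55238743 -0.16381013  0.18431501] [[0.065, -0.998, 0.002], [-0.998, -0.065, -0.0], [0.0, -0.002, -1.0]] [ 0.1810642  -0.30100932  0.10606922]
-0.33 hi x [0.5777 0.5937] z95 0.0652 base [0.5558 0.6149]
-0.32 hi x [0.5771 0.5923] z95 0.0652 base [0.5551 0.6148]
-0.31 hi x [0.5766 0.5921] z95 0.0651 base [0.5553 0.6136]
-0.3 hi x [0.5761 0.5909] z95 0.0653 base [0.5546 0.6136]
-0.29 hi x [0.5756 0.5906] z95 0.0651 base [0.5539 0.6125]
-0.28 hi x [0.5751 0.5905] z95 0.0652 base [0.5531 0.6123]
-0.27 hi x [0.574  0.5891] z95 0.065 base [0.5524 0.6111]
-0.26 hi x [0.5735 0.5889] z95 0.0652 base [0.5517 0.611 ]
-0.25 hi x [0.5729 0.5887] z95 0.0651 base [0.551 0.61 ]
-0.24 hi x [0.5724 0.5873] z95 0.0653 base [0.5503 0.6097]
-0.23 hi x [0.5719 0.5871] z95 0.065 base [0.5503 0.6087]
-0.22 hi x [0.5531 0.6034] z95 0.0669 base [0.5497 0.6084]
-0.21 hi x [0.553  0.6039] z95 0.0672 base [0.5489 0.5512]
-0.2 hi x [0.5696 0.5853] z95 0.065 base [0.5484 0.6063]
-0.19 hi x [0.5691 0.585 ] z95 0.065 base [0.5912 0.6066]
-0.18 hi x [0.5686 0.5835] z95 0.065 base 
-0.17 hi x [0.5683 0.5833] z95 0.065 base 
top rod y [-0.43   -0.4286 -0.4278 -0.1524 -0.152  -0.1509]
   -0.43 0.5915 0.064;   -0.41 0.5905 0.066;   -0.39 0.5892 0.066;   -0.37 0.587 0.066;   -0.35 0.5869 0.066;   -0.33 0.5857 0.065;   -0.31 0.5847 0.066;   -0.29 0.583 0.066;   -0.27 0.5805 0.065;   -0.19 0.5807 0.065;   -0.17 0.5767 0.066;   -0.15 0.5755 0.065;scene rod y [-0.4367 -0.4353 -0.4332 -0.1557 -0.1503 -0.1004]
   -0.43 0.5897 0.067;   -0.41 0.5879 0.066;   -0.39 0.5861 0.068;   -0.37 0.5856 0.066;   -0.35 0.584 0.067;   -0.33 0.5825 0.067;   -0.31 0.5818 0.066;   -0.29 0.5806 0.067;   -0.27 0.5787 0.067;   -0.25 0.5781 0.066;   -0.23 0.577 0.066;   -0.21 0.5759 0.066;   -0.19 0.5739 0.066;   -0.17 0.5732 0.067;
```

View pics/t9.png

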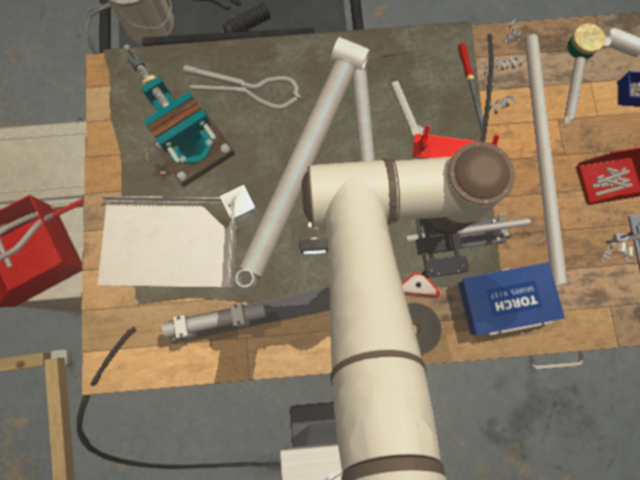

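The top view shows the rod lying across both rests of the grey stand, with its ends at about (410,237) and (530,222). It spans y=-0.430 to -0.151, and the other things I can see are where they were.

```bash
python3 -c "
from station import *
print(finish_job())"
```

```text
the job is handed in; nothing more can be done
None
```

I drew the rod out of the tube in two pulls, laid it in both V rests of the grey stand, centred to within a few millimetres, and handed the job in at about 16 s; no verdict came back.

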